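# Finish the collar stack on the mandrel stand

## Task

The largest flanged steel collar is already on the post of the mandrel stand. Finish the stack: thread the medium collar down the post, then the small collar on top of it, each hub up and fully home so that every collar lies flat on the one below. Lower each one down the post in the grip rather than letting it drop, and do not knock the tape roll, the hammer or the saxophone neck out of place.

Things in the scene. Friction and masses are not known exactly. Their poses are not given: they have to be found in the camera images.
- stand: fixed stand: grey cast plinth 130 x 130 x 20 mm with an upright bare steel post in its middle. The post is 25 mm in diameter, rises 90 mm above the plinth's top, and its last 14 mm taper to a blunt nose 12 mm across. Origin: centre of the plinth's underside, on the bench; z up along the post.
- seat (a point): the point on the post's axis at the plinth's top (20 mm above the bench), where the underside of the bottom collar lies. Collars home: the large one's origin at this point, the medium one's 24 mm above it, the small one's 48 mm above it.
- post_tip (a point): top of the post's nose, on its axis, 90 mm above the seat
- collar_large: bare steel collar: a flat round flange 100 mm across and 6 mm thick below, a round hub 48 mm across and 18 mm high above it (24 mm high in all), 30 mm bore right through. It starts home on the post and stays there. Origin: on the bore axis, at the underside of the flange; z points up through the hub. About 0.48 kg.
- collar_medium: bare steel collar: a flat round flange 80 mm across and 6 mm thick below, a round hub 48 mm across and 18 mm high above it (24 mm high in all), 30 mm bore right through. It starts flat on the bench, hub up, to one side of the stand. Origin: on the bore axis, at the underside of the flange; z points up through the hub. About 0.36 kg.
- collar_small: bare steel collar: a flat round flange 60 mm across and 6 mm thick below, a round hub 48 mm across and 18 mm high above it (24 mm high in all), 30 mm bore right through. It starts flat on the bench, hub up, on the other side of the stand (sides vary). Origin: on the bore axis, at the underside of the flange; z points up through the hub. About 0.25 kg.
- tape: bystander: roll of yellow tape lying flat, 90 mm across, 19 mm high; origin at the centre of its underside
- mallet: bystander: hammer 240 mm long lying on the bench, under 40 mm high, along its own x axis; origin near its middle
- sax_neck: bystander: bent brass saxophone neck lying on its side, about 170 x 100 x 30 mm; origin under its middle
Mind the look-alikes: they are no part of the job. What is shaped like the collar_small but red is not meant. What is shaped like the collar_medium but green or orange is not meant.

How it is judged:
On the way, in this order (a step that is already met when the one before it is completed fails the run):
1. the medium collar lies fully home on the large one (horizontal distance between each of collar_large, collar_medium and seat below 0.008 m and z of collar_large in the frame of seat between -0.004 and 0.003 m and angle between each of collar_large, collar_medium's own z axis and vertical below 0.08 rad and z of collar_medium in the frame of seat between 0.02 and 0.027 m), for 0.2 s.
2. then the small collar lies fully home on the medium one (horizontal distance between each of collar_medium, collar_small and seat below 0.008 m and z of collar_medium in the frame of seat between 0.02 and 0.027 m and angle between each of collar_medium, collar_small's own z axis and vertical below 0.08 rad and z of collar_small in the frame of seat between 0.044 and 0.051 m), for 0.2 s.
At the end, for the whole second after the job is handed in: All three collars are on the post, hub up, large at the bottom, medium next, small on top, each at rest and lying on the one below: underside not more than 3 mm above and 4 mm below its home height, within 8 mm of the post's axis and 0.08 rad of level (all of step 2 and horizontal distance between collar_large and seat below 0.008 m and z of collar_large in the frame of seat between -0.004 and 0.003 m and angle between collar_large's own z axis and vertical below 0.08 rad and linear speed of each of collar_large, collar_medium, collar_small below 0.02 m/s); the robot touches nothing.
It fails at once if a collar drops down the post (faster than 0.5 m/s while threaded, as after a free fall of 13 mm) ((horizontal distance between collar_medium and seat below 0.012 m and z of collar_medium in the frame of seat below 0.088 m and linear speed of collar_medium above 0.5 m/s) or (horizontal distance between collar_small and seat below 0.012 m and z of collar_small in the frame of seat below 0.088 m and linear speed of collar_small above 0.5 m/s)).
It fails at once if the tape roll, hammer or saxophone neck is shifted by more than 40 mm (distance of any of tape, mallet, sax_neck from where it was at the start of the episode above 0.04 m).
It also fails if it takes over 61 s, if anything falls off the work surface, if the arm or the gripper's body presses on something with over 40 N, if the wrist force passes 120 N, or if a joint passes its speed limit or range.

## Robot

A 7-joint arm with a two-finger parallel gripper is mounted at the origin on the work surface. World frame = base frame: x ahead of the robot, y to its left, z up, the work surface at z = 0. Lengths are in m, angles in rad, forces in N, time in s.
With the tool pointing down it reaches from about 0.425 to 0.875 m from the base axis. Payload 4.7 kg.
Tool frame: the origin (TCP) lies between the finger pads; the fingertips stand 19 mm ahead of it and the grasp point (between the pads) is the TCP; z points along the fingers, y is the direction in which the jaws open and shut (so a half turn about z gives the same grasp; the last joint's range is limited). The gripper opens to 87 mm and grips with 3 to 60 N. Pads are 19 mm wide; open, the fingers measure 117 mm over their backs; the gripper's body (75 mm by 190 mm) begins 51 mm behind the grasp point.
Start: joints at [1.238, 0.321, -0.07, 1.45, 0.023, 1.371, -0.057], TCP at [0.221, -0.611, 0.204] pointing down, gripper open.
Joint ranges: [-2.86, 2.86], [-0.3, 2.09], [-1.38, 1.24], [0.06, 2.45], [-1.56, 4.7], [0.09, 2.05], [-2.69, 2.69]. Speed limits (rad/s): [2.57, 2.57, 3.14, 3.14, 3.14, 3.14, 3.14].

## Interface

Orientations are given as a unit quaternion [w, x, y, z].
In Python, from bench import manip gives the robot as it stands. The module is installed in compiled form; this text tells all that it offers.
- The arm moves only by the shell command python3 -m crank 'ROWS' [FORCE]. ROWS is JSON, a list of rows, each an object of numbers: "tx", "ty", "tz": the shift along the tool's x, y, z in mm; "ax", "ay", "az": the turn, a rotation vector about the tool's x, y, z in degrees; "jaw": the finger opening in mm, from 0 to 87. A call has exactly 5 rows; each row shifts and turns the commanded pose from where the row before left it, along the tool's axes as they then stand; what a row does not reach is not made up. A row lasts 1/12 s, in which the tool goes at most 41.7 mm and 7.16 degrees, less where a joint would pass 70% of its speed; a pose out of reach is approached as far as the arm can. A call is refused whole if a number of a shift passes 41.7 or a number of a turn 7.16, either way. A call with a gripper value outside its range is refused whole. The fingers move at their own pace and stop on an object; FORCE is the grip in N (left out, the last holds). Time passes only in rows, so rows that do not move let the fingers close, or fill a call up. It gives the time, the measured TCP pose, the force and the opening at its end, in the units of the state.
- manip.get_state(): the state, without advancing time (a new reading comes with each control period).
- manip.snapshot(name): name is "scene" or "top" or "wrist"; returns (picture, depth): 480x640x3 uint8, blue, green, red; 480x640 float32, m along the optical axis (not along the pixel's ray), 0 where there is no reading.
- manip.calibration(name): a dict with "K" (3x3 intrinsics, pixels), "rvec" (rotation vector, rad) and "tvec" (3), from world to camera coordinates, as OpenCV has them. Camera axes: x right, y down, z forward; pixel columns grow to the right and rows downward; lengths in m; the calibration is good to about 2 mm. The wrist camera is an equidistant fisheye: a pixel r from the principal point sees the ray r / f radians off the axis. A picture is of the moment at which its call begins: read the wrist's pose just before it. calibration takes no time and is no camera call; for the wrist camera it gives the pose at the moment of the call.
- manip.job_done(): hands the job in, once; it reports no verdict.
The state is a dict: "time": time; "qpos": joint angles; "dq": joint speeds; "effort": joint torques, N m; "eef_pos": TCP position; "tool_rot": TCP orientation; "wrist_force": force on the tool from outside, world axes, zero at the start; "wrist_torque": the same for the moment, N m; "width": finger opening in m.
Only numpy, scipy, OpenCV 4.12 (cv2) and the standard library are available. Lean on these libraries where they do the work, as an engineer would, in place of code of your own. Each camera call takes 0.05 s, during which the arm holds its last target. There are 200 camera calls.

## Working session

There is one attempt and no reset: what is moved stays moved. The work goes in short steps, Python scripts to look and compute and a shell command to move; the robot and the scene stay as the last step left them, time stands still between calls to the robot, and variables do not carry over. Pictures are saved under pics/ and viewed, about 8 in all and at most 12, crops included, and the job is handed in when it is done.

```bash
mkdir -p pics; cat > h.py <<'E'
import numpy as np, cv2
from bench import manip
from scipy.spatial.transform import Rotation as R
def pts(name,d):
    c=manip.calibration(name);K=np.array(c["K"]);M=cv2.Rodrigues(np.array(c["rvec"],float))[0];t=np.array(c["tvec"],float).ravel()
    v,u=np.mgrid[:480,:640]
    x=(u-K[0,2])/K[0,0];y=(v-K[1,2])/K[1,1]
    if name=="wrist":
        th=np.hypot(x,y);s=np.tan(th)/np.maximum(th,1e-9);x=x*s;y=y*s
    P=np.stack([x*d,y*d,d],-1)
    return (P-t)@M
def st():
    s=manip.get_state();r=s["tool_rot"]
    Q=R.from_quat([r[1],r[2],r[3],r[0]])
    print("t",round(s["time"],2),"p",np.round(s["eef_pos"],4),"w",round(s["width"],4),"F",np.round(s["wrist_force"],1),"q",np.round(s["qpos"],2));print("tool axes cols\n",np.round(Q.as_matrix(),3))
    return s,Q
E
python3 - <<'E'
from h import *
st()
ims=[]
for n in("top","scene"):
    im,d=manip.snapshot(n);np.save(n+"_d.npy",d);cv2.imwrite(f"pics/{n}0.png",im);P=pts(n,d);np.save(n+"_P.npy",P)
    print(n,[np.round(P[r,c],3) for r,c in((240,320),(100,100),(400,500))])
E
```

```text
t 0.0 p [ 0.2207 -0.6108  0.2027] w 0.0868 F [-0.2 -0.2 -0.6] q [ 1.24  0.32 -0.07  1.45  0.02  1.37 -0.06]
tool axes cols
 [[ 0.94   0.34  -0.001]
 [ 0.34  -0.94   0.002]
 [-0.    -0.002 -1.   ]]
top [array([0.508, 0.066, 0.026]), array([0.817, 0.532, 0.001]), array([ 0.182, -0.289,  0.001])]
scene [array([0.505, 0.025, 0.02 ]), array([-1.233, -0.412, -0.743]), array([ 0.869,  0.542, -0.743])]
```

View pics/top0.png

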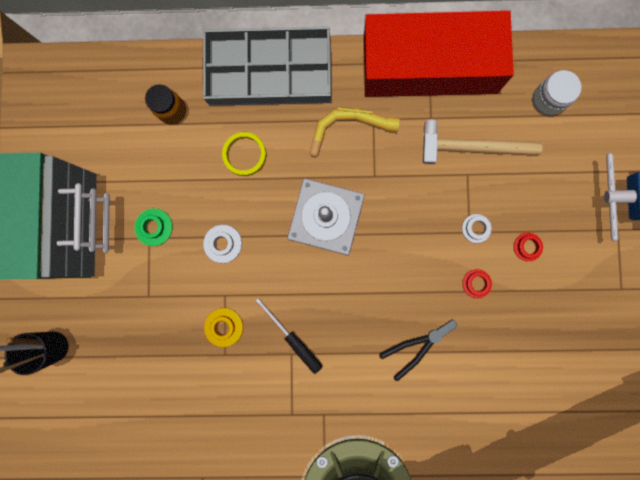

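View pics/scene0.png

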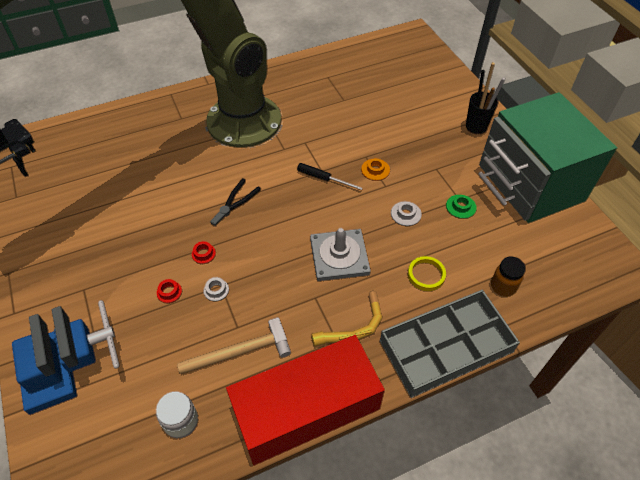

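The top view shows the post at (326,214), the medium collar at (222,244), the small one at (477,228), and red, green and orange look-alikes next to them. The tape is at (244,153), the sax neck at (355,120) and the hammer at (480,145). The scene view agrees.

```bash
python3 - <<'E'
from h import *
def fit(xy):
    A=np.c_[2*xy,np.ones(len(xy))];s=np.linalg.lstsq(A,(xy**2).sum(1),rcond=None)[0];return s[:2],np.sqrt(s[2]+s[0]**2+s[1]**2)
for n,C in(("top",dict(med=(222,244,30),small=(477,228,22),post=(326,214,22))),("scene",dict(med=(406,213,22),small=(216,289,20),post=(340,245,40)))):
    P=np.load(n+"_P.npy")
    for k,(u,v,r) in C.items():
        Q=P[v-r:v+r,u-r:u+r].reshape(-1,3)
        bands=[(.02,.03),(.003,.01)] if k!="post" else [(.1,.13),(.06,.095),(.04,.05),(.015,.023)]
        for lo,hi in bands:
            q=Q[(Q[:,2]>lo)&(Q[:,2]<hi)]
            if len(q)<5: continue
            h=cv2.convexHull(q[:,:2].astype(np.float32))[:,0].astype(float)
            (cx,cy),rr=cv2.minEnclosingCircle(q[:,:2].astype(np.float32))
            print(n,k,lo,hi,len(q),"mean",np.round(q.mean(0),4),"circ",round(cx,4),round(cy,4),round(rr,4),"fit",*map(lambda a:np.round(a,4),fit(h)))
E
```

```text
top med 0.02 0.03 245 mean [0.5052 0.2702 0.0236] circ 0.5048 0.2703 0.0243 fit [0.5049 0.2701] 0.0235
top med 0.003 0.01 749 mean [0.5049 0.2693 0.0055] circ 0.5083 0.2724 0.0738 fit [0.5052 0.2731] 0.0695
top small 0.02 0.03 257 mean [ 0.5269 -0.2527  0.0237] circ 0.5275 -0.2527 0.0241 fit [ 0.5274 -0.2528] 0.0233
top small 0.003 0.01 292 mean [ 0.526  -0.2493  0.0052] circ 0.5265 -0.2533 0.0596 fit [ 0.5314 -0.2521] 0.0516
top post 0.1 0.13 97 mean [0.5555 0.0548 0.1063] circ 0.5554 0.0547 0.0115 fit [0.5559 0.0548] 0.0104
top post 0.06 0.095 25 mean [0.5475 0.0532 0.08  ] circ 0.5559 0.0553 0.0127 fit [0.5562 0.0552] 0.0121
top post 0.04 0.05 244 mean [0.5548 0.0546 0.0436] circ 0.5565 0.0551 0.0238 fit [0.5564 0.0549] 0.0232
top post 0.015 0.023 367 mean [0.5748 0.0526 0.0204] circ 0.5629 0.0545 0.0623 fit [0.5639 0.0552] 0.0573
scene med 0.02 0.03 130 mean [0.5077 0.2687 0.0234] circ 0.5075 0.2691 0.0263 fit [0.5073 0.2687] 0.0245
scene med 0.003 0.01 398 mean [0.5084 0.267  0.0055] circ 0.4998 0.2732 0.0835 fit [0.4975 0.2693] 0.0759
scene small 0.02 0.03 171 mean [ 0.5301 -0.2538  0.0232] circ 0.5292 -0.254 0.0256 fit [ 0.5299 -0.2538] 0.0238
scene small 0.003 0.01 196 mean [ 0.5334 -0.2539  0.0054] circ 0.5202 -0.2571 0.0708 fit [ 0.5208 -0.2598] 0.0602
scene post 0.1 0.13 49 mean [0.5608 0.0532 0.1063] circ 0.5609 0.0537 0.0098 fit [0.5604 0.0537] 0.0087
scene post 0.06 0.095 93 mean [0.5655 0.0502 0.0771] circ 0.5602 0.0528 0.0127 fit [0.5596 0.053 ] 0.0122
scene post 0.04 0.05 139 mean [0.5643 0.0512 0.0438] circ 0.5595 0.053 0.0244 fit [0.559  0.0534] 0.0234
scene post 0.015 0.023 1220 mean [0.5666 0.0495 0.0194] circ 0.5585 0.0531 0.0902 fit [0.561  0.0548] 0.0833
```

```bash
for i in 1 2 3; do python3 -m crank '[{"tx":27.4,"ty":-15.4,"jaw":87},{"tx":27.4,"ty":-15.4},{"tx":27.4,"ty":-15.4},{"tx":27.4,"ty":-15.4},{"tx":27.4,"ty":-15.4}]' 40; done
python3 - <<'E'
from h import *
st(); im,d=manip.snapshot("wrist");cv2.imwrite("pics/w1.png",im);P=pts("wrist",d);np.save("w_P.npy",P)
c=manip.calibration("wrist");print(c)
q=P[(abs(P[...,2]-.023)<.004)&(np.hypot(P[...,0]-.5287,P[...,1]+.2533)<.04)];print(len(q),q.mean(0),cv2.minEnclosingCircle(q[:,:2].astype(np.float32)))
E
```

```text
t 0.1 p [ 0.2207 -0.6108  0.2027] w 0.0869 F [-0.2 -0.2  0.1] q [ 1.24  0.32 -0.07  1.45  0.02  1.37 -0.06]
tool axes cols
 [[ 0.94   0.34  -0.001]
 [ 0.34  -0.94   0.002]
 [-0.    -0.002 -1.   ]]
{'K': array([[371.64829954,   0.        , 312.18484854],
       [  0.        , 371.64829954, 241.54718862],
       [  0.        ,   0.        ,   1.        ]]), 'rvec': array([-2.38967066,  1.6797504 ,  0.22383075]), 'tvec': array([-0.64880628, -0.03059188,  0.39123037])}
0 [nan nan nan] ((0.0, 0.0), 0.0)$[0]: bad value
$[0]: bad value
$[0]: bad value
<stdin>:4: RuntimeWarning: Mean of empty slice.
  ret = um.true_divide(
```

View pics/w1.png

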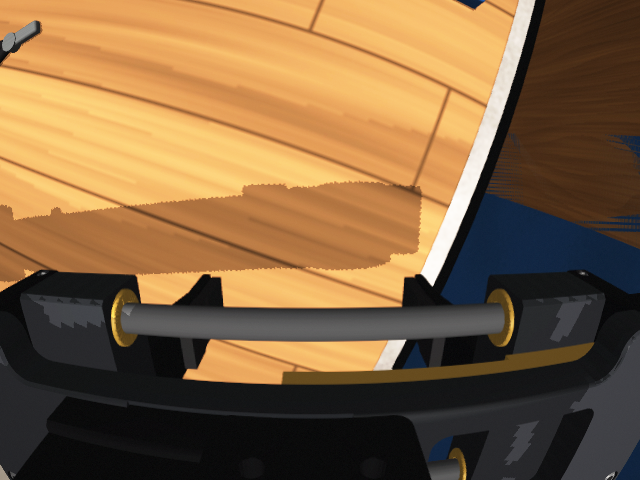

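The wrist view shows bare bench and the fingers at the bottom, around (210,290) and (420,290). The arm didn't move because the rows were refused, and I suspect the jaw value.

```bash
python3 -m crank '[{"tx":27.4,"ty":-15.4,"jaw":86},{"tx":27.4,"ty":-15.4,"jaw":86},{"tx":27.4,"ty":-15.4,"jaw":86},{"tx":27.4,"ty":-15.4,"jaw":86},{"tx":27.4,"ty":-15.4,"jaw":86}]' 40 || python3 -m crank '[{"tx":27.4,"ty":-15.4,"tz":0,"ax":0,"ay":0,"az":0,"jaw":86},{"tx":27.4,"ty":-15.4,"tz":0,"ax":0,"ay":0,"az":0,"jaw":86},{"tx":27.4,"ty":-15.4,"tz":0,"ax":0,"ay":0,"az":0,"jaw":86},{"tx":27.4,"ty":-15.4,"tz":0,"ax":0,"ay":0,"az":0,"jaw":86},{"tx":27.4,"ty":-15.4,"tz":0,"ax":0,"ay":0,"az":0,"jaw":86}]' 40; python3 -c "from h import *;st()"
```

```text
time: 0.57
eef_pos: [0.3242, -0.491, 0.2035]
tool_rot: [-0.0, 0.985, 0.172, -0.0]
wrist_force: [0.7, 0.0, -0.2]
width: 0.0863
t 0.57 p [ 0.3242 -0.491   0.2035] w 0.0863 F [ 0.7  0.  -0.2] q [ 1.08  0.2  -0.16  1.61  0.03  1.34 -0.31]
tool axes cols
 [[ 0.941  0.34  -0.   ]
 [ 0.34  -0.941  0.   ]
 [-0.    -0.    -1.   ]]$[0]: bad value
```

All seven keys are needed in every row.

```bash
for i in 1 2; do python3 -m crank '[{"tx":27.4,"ty":-15.4,"tz":0,"ax":0,"ay":0,"az":0,"jaw":86},{"tx":27.4,"ty":-15.4,"tz":0,"ax":0,"ay":0,"az":0,"jaw":86},{"tx":27.4,"ty":-15.4,"tz":0,"ax":0,"ay":0,"az":0,"jaw":86},{"tx":27.4,"ty":-15.4,"tz":0,"ax":0,"ay":0,"az":0,"jaw":86},{"tx":27.4,"ty":-15.4,"tz":0,"ax":0,"ay":0,"az":0,"jaw":86}]' >/dev/null; done; python3 - <<'E'
from h import *
st(); im,d=manip.snapshot("wrist");cv2.imwrite("pics/w2.png",im);P=pts("wrist",d)
print("zmed",np.median(P[100:200,200:400,2]))
q=P[(abs(P[...,2]-.023)<.005)&(np.hypot(P[...,0]-.5287,P[...,1]+.2533)<.045)];print(len(q));len(q) and print(q.mean(0),cv2.minEnclosingCircle(q[:,:2].astype(np.float32)))
E
```

```text
t 1.4 p [ 0.5295 -0.2531  0.2035] w 0.0857 F [ 0.3 -0.7  1. ] q [ 0.73  0.21 -0.38  1.6   0.08  1.34 -0.88]
tool axes cols
 [[ 0.941  0.34  -0.   ]
 [ 0.34  -0.941 -0.   ]
 [-0.    -0.    -1.   ]]
zmed 0.0008379649380230202
1130
[ 0.53459789 -0.24506243  0.02402795] ((0.5342203378677368, -0.24526596069335938), 0.02425200492143631)
```

View pics/w2.png

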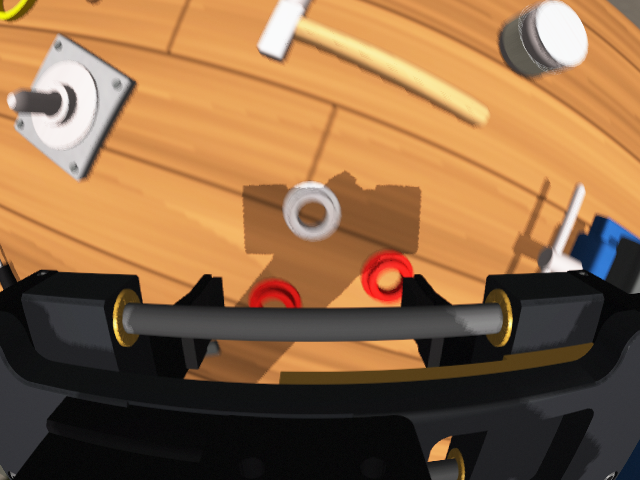

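The wrist view shows the small steel collar at (312,210), two red ones at (275,297) and (387,277), and the stand at upper left with its post near (40,100). The position is about 8 mm off, probably because the arm was still moving, so I'll measure again now that it has settled.

```bash
cat >> h.py <<'E'
def wlook(x,y,z=.024,tol=.005,r=.045,save=None):
    im,d=manip.snapshot("wrist");P=pts("wrist",d)
    if save: cv2.imwrite(save,im)
    q=P[(abs(P[...,2]-z)<tol)&(np.hypot(P[...,0]-x,P[...,1]-y)<r)]
    if len(q)>5:
        c,rr=cv2.minEnclosingCircle(q[:,:2].astype(np.float32));print("look n",len(q),"mean",np.round(q.mean(0),4),"circ",np.round(c,4),round(rr,4))
    return im,P
E
python3 - <<'E'
from h import *
st(); im,P=wlook(.53,-.25)
b,g,r=[im[...,i].astype(int) for i in range(3)]
m=(r>150)&(g<60)&(P[...,2]>.002)&(P[...,2]<.03)
n,l,s,c=cv2.connectedComponentsWithStats(m.astype(np.uint8))
for i in range(1,n):
    if s[i,4]>100: q=P[l==i];print("red",c[i],q.mean(0),q.min(0),q.max(0))
wlook(.558,.054,.11,.012,.03); wlook(.558,.054,.044,.004,.04)
st()
E
```

```text
t 1.45 p [ 0.5344 -0.2451  0.2036] w 0.0859 F [3.1 4.2 0.3] q [ 0.72  0.21 -0.38  1.6   0.07  1.34 -0.89]
tool axes cols
 [[ 0.937  0.349  0.003]
 [ 0.349 -0.937  0.005]
 [ 0.005 -0.003 -1.   ]]
look n 1095 mean [ 0.5269 -0.2561  0.024 ] circ [ 0.5264 -0.2562] 0.0242
red [385.61725395 281.32563791] [ 0.49209481 -0.3458686   0.01439506] [ 0.45918622 -0.37651779  0.00285185] [ 0.51611293 -0.3297066   0.02687803]
red [281.0960961  296.83183183] [ 0.43265772 -0.24652116  0.00654955] [ 0.4113135  -0.2757394   0.00384027] [ 0.44291551 -0.22362186  0.01099166]
red [279.58518519 304.20740741] [ 0.43180548 -0.24668759  0.02438848] [ 0.42375017 -0.26109084  0.02151405] [ 0.4366975  -0.23273847  0.02625754]
look n 340 mean [0.5573 0.0461 0.1049] circ [0.557  0.0493] 0.0115
look n 656 mean [0.5585 0.0433 0.0437] circ [0.5576 0.051 ] 0.0244
t 1.6 p [ 0.5291 -0.2534  0.2033] w 0.0856 F [ 0.1 -2.1 -0.1] q [ 0.73  0.21 -0.38  1.6   0.08  1.34 -0.88]
tool axes cols
 [[ 0.94   0.342 -0.001]
 [ 0.342 -0.94   0.   ]
 [-0.001 -0.    -1.   ]]
```

```bash
for i in 1 2 3; do python3 -m crank '[{"tx":10.4,"ty":-33.3,"tz":0,"ax":0,"ay":0,"az":0,"jaw":86},{"tx":10.4,"ty":-33.3,"tz":0,"ax":0,"ay":0,"az":0,"jaw":86},{"tx":10.4,"ty":-33.3,"tz":0,"ax":0,"ay":0,"az":0,"jaw":86},{"tx":10.4,"ty":-33.3,"tz":0,"ax":0,"ay":0,"az":0,"jaw":86},{"tx":10.4,"ty":-33.3,"tz":0,"ax":0,"ay":0,"az":0,"jaw":86}]' >/dev/null; done
python3 -m crank '[{"tx":0,"ty":0,"tz":20,"ax":0,"ay":0,"az":0,"jaw":86},{"tx":0,"ty":0,"tz":10,"ax":0,"ay":0,"az":0,"jaw":86},{"tx":0,"ty":0,"tz":0,"ax":0,"ay":0,"az":0,"jaw":86},{"tx":0,"ty":0,"tz":0,"ax":0,"ay":0,"az":0,"jaw":86},{"tx":0,"ty":0,"tz":0,"ax":0,"ay":0,"az":0,"jaw":86}]' >/dev/null
python3 - <<'E'
from h import *
s,Q=st(); wlook(.506,.2695,save="pics/w3.png")
wlook(.558,.054,.11,.012,.03); wlook(.558,.054,.044,.004,.04)
E
```

```text
t 3.27 p [0.507  0.2662 0.1741] w 0.0857 F [ 0.1 -0.  -0.4] q [ 0.13  0.25 -0.77  1.67  0.18  1.3  -1.9 ]
tool axes cols
 [[ 0.942  0.337  0.001]
 [ 0.337 -0.942 -0.001]
 [ 0.     0.001 -1.   ]]
look n 1306 mean [0.5064 0.271  0.0244] circ [0.506 0.271] 0.0242
look n 230 mean [0.5616 0.0612 0.1034] circ [0.561  0.0586] 0.0108
look n 793 mean [0.5579 0.0636 0.0437] circ [0.5565 0.0556] 0.0243
```

```bash
python3 -m crank '[{"tx":0.5,"ty":-4,"tz":24,"ax":0,"ay":0,"az":0,"jaw":86},{"tx":0,"ty":0,"tz":24,"ax":0,"ay":0,"az":0,"jaw":86},{"tx":0,"ty":0,"tz":24,"ax":0,"ay":0,"az":0,"jaw":80},{"tx":0,"ty":0,"tz":24,"ax":0,"ay":0,"az":0,"jaw":70},{"tx":0,"ty":0,"tz":24,"ax":0,"ay":0,"az":0,"jaw":65}]' 40 >/dev/null
python3 -m crank '[{"tx":0,"ty":0,"tz":15,"ax":0,"ay":0,"az":0,"jaw":65},{"tx":0,"ty":0,"tz":8,"ax":0,"ay":0,"az":0,"jaw":65},{"tx":0,"ty":0,"tz":3,"ax":0,"ay":0,"az":0,"jaw":65},{"tx":0,"ty":0,"tz":0,"ax":0,"ay":0,"az":0,"jaw":65},{"tx":0,"ty":0,"tz":0,"ax":0,"ay":0,"az":0,"jaw":65}]'
python3 - <<'E'
from h import *
st(); im,d=manip.snapshot("scene");cv2.imwrite("pics/s3.png",cv2.resize(im[150:270,330:490],None,fx=4,fy=4))
E
python3 -m crank '[{"tx":0,"ty":0,"tz":0,"ax":0,"ay":0,"az":0,"jaw":50},{"tx":0,"ty":0,"tz":0,"ax":0,"ay":0,"az":0,"jaw":40},{"tx":0,"ty":0,"tz":0,"ax":0,"ay":0,"az":0,"jaw":40},{"tx":0,"ty":0,"tz":0,"ax":0,"ay":0,"az":0,"jaw":40},{"tx":0,"ty":0,"tz":0,"ax":0,"ay":0,"az":0,"jaw":40}]'
```

```text
time: 4.25
eef_pos: [0.5059, 0.2727, 0.0289]
tool_rot: [-0.0, 0.985, 0.172, 0.001]
wrist_force: [-0.8, 0.2, 0.7]
width: 0.0651
t 4.25 p [0.5059 0.2727 0.0289] w 0.0651 F [-0.8  0.2  0.7] q [ 0.07  0.4  -0.72  1.81  0.31  1.04 -2.  ]
tool axes cols
 [[ 0.941  0.34   0.002]
 [ 0.34  -0.941  0.001]
 [ 0.002 -0.    -1.   ]]
time: 4.72
eef_pos: [0.5051, 0.2723, 0.0279]
tool_rot: [0.0, 0.985, 0.173, 0.0]
wrist_force: [0.4, 0.3, -0.2]
width: 0.0427
```

Width is 42.7 mm where the hub is 48, so I'll look.

```bash
python3 - <<'E'
from h import *
st(); im,d=manip.snapshot("wrist")
im2,d2=manip.snapshot("scene")
o=np.hstack([cv2.resize(im[120:440,120:500],(475,400)),cv2.resize(im2[170:270,360:460],(320,320),interpolation=cv2.INTER_CUBIC)[:,:].copy() if 0 else cv2.resize(im2[170:270,365:445],(320,400))]);cv2.imwrite("pics/c4.png",o)
P=pts("scene",d2);q=P[185:240,380:430].reshape(-1,3);q=q[(q[:,2]>.003)&(q[:,2]<.008)];print(cv2.minEnclosingCircle(q[:,:2].astype(np.float32)))
E
```

```text
t 4.72 p [0.5051 0.2723 0.0279] w 0.0427 F [ 0.4  0.3 -0.2] q [ 0.07  0.41 -0.72  1.81  0.31  1.04 -2.  ]
tool axes cols
 [[ 0.94  0.34  0.  ]
 [ 0.34 -0.94 -0.  ]
 [ 0.    0.   -1.  ]]
((0.5042842626571655, 0.27647000551223755), 0.11126208305358887)
```

View pics/c4.png

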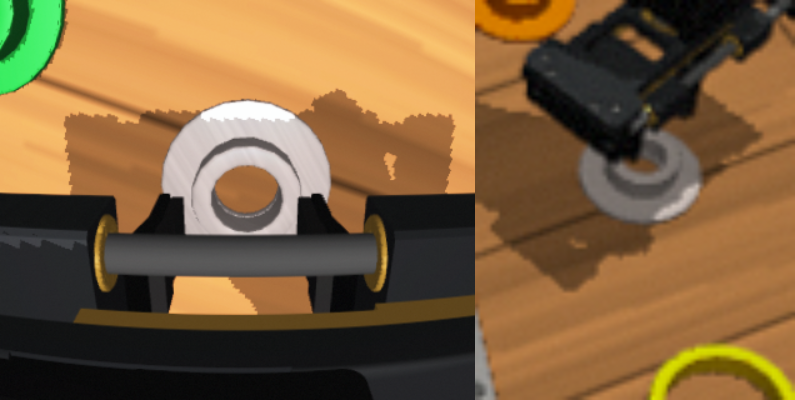

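The left half is the wrist view. The collar sits ahead of the fingers in tool +x, with its bore at about (247,190) and the fingers near row 220. I'll measure its centre in the tool frame.

```bash
python3 - <<'E'
from h import *
s,Q=st(); im,d=manip.snapshot("wrist");P=pts("wrist",d)
hsv=cv2.cvtColor(im,cv2.COLOR_BGR2HSV)
m=(hsv[...,1]<50)&(hsv[...,2]>70)
L=Q.inv().apply((P-s["eef_pos"]).reshape(-1,3)).reshape(P.shape)*1000
for lo,hi,n in((.021,.027,"top"),(.003,.0085,"flange")):
    k=m&(P[...,2]>lo)&(P[...,2]<hi)&(np.hypot(L[...,0],L[...,1])<90)
    k=cv2.morphologyEx(k.astype(np.uint8),cv2.MORPH_OPEN,np.ones((3,3)))>0
    q=L[k];w=P[k]
    print(n,len(q),"tool min",q.min(0).round(1),"max",q.max(0).round(1))
    h=cv2.convexHull(q[:,:2].astype(np.float32))[:,0].astype(float)
    h=h[h[:,0]>np.median(q[:,0])]
    A=np.c_[2*h,np.ones(len(h))];f=np.linalg.lstsq(A,(h**2).sum(1),rcond=None)[0];print("front-arc fit",f[:2].round(1),np.sqrt(f[2]+f[0]**2+f[1]**2).round(1), np.median(w[:,2]).round(4))
E
```

```text
t 4.82 p [0.505  0.2723 0.0278] w 0.0411 F [ 0.1  0.6 -0. ] q [ 0.07  0.41 -0.72  1.81  0.31  1.04 -2.  ]
tool axes cols
 [[ 0.94  0.34  0.  ]
 [ 0.34 -0.94 -0.  ]
 [ 0.    0.   -1.  ]]
top 3058 tool min [-16.8 -21.5   1.1] max [24.3 25.4  6.7]
front-arc fit [0.6 2.3] 23.6 0.0241
flange 5508 tool min [-25.4 -36.6  19.3] max [39.9 41.4 24.7]
front-arc fit [0.7 2.3] 39.1 0.0063
```

```bash
python3 - <<'E'
from h import *
s,Q=st(); im,d=manip.snapshot("wrist");P=pts("wrist",d)
L=Q.inv().apply((P-s["eef_pos"]).reshape(-1,3)).reshape(P.shape)*1000
for v in (270,280,290,300,310,330,345,360,365):
    print(v,[(u,*L[v,u].round(0).astype(int)) for u in range(150,480,22)])
im2,d2=manip.snapshot("scene");cv2.imwrite("pics/s5.png",cv2.resize(im2[150:260,340:480],(700,550),interpolation=cv2.INTER_CUBIC))
E
```

```text
t 4.87 p [0.5049 0.2723 0.0277] w 0.0404 F [ 0.1  0.1 -0.6] q [ 0.07  0.41 -0.72  1.81  0.31  1.04 -2.  ]
tool axes cols
 [[ 0.94  0.34 -0.  ]
 [ 0.34 -0.94 -0.  ]
 [-0.    0.   -1.  ]]
270 [(150, np.int64(-4), np.int64(-103), np.int64(27)), (172, np.int64(-4), np.int64(-88), np.int64(27)), (194, np.int64(-3), np.int64(-73), np.int64(26)), (216, np.int64(-3), np.int64(-59), np.int64(27)), (238, np.int64(-3), np.int64(-45), np.int64(27)), (260, np.int64(-1), np.int64(-31), np.int64(22)), (282, np.int64(6), np.int64(-16), np.int64(2)), (304, np.int64(-3), np.int64(-5), np.int64(27)), (326, np.int64(-3), np.int64(8), np.int64(27)), (348, np.int64(5), np.int64(19), np.int64(4)), (370, np.int64(-1), np.int64(33), np.int64(21)), (392, np.int64(-3), np.int64(48), np.int64(27)), (414, np.int64(-3), np.int64(62), np.int64(28)), (436, np.int64(-3), np.int64(76), np.int64(26)), (458, np.int64(-4), np.int64(92), np.int64(28))]
280 [(150, np.int64(38), np.int64(-41), np.int64(-99)), (172, np.int64(38), np.int64(-36), np.int64(-98)), (194, np.int64(38), np.int64(-30), np.int64(-97)), (216, np.int6
[... 5252 characters left out ...]
int64(22), np.int64(-33), np.int64(-113)), (194, np.int64(23), np.int64(-27), np.int64(-113)), (216, np.int64(16), np.int64(-25), np.int64(-101)), (238, np.int64(-1), np.int64(-25), np.int64(-77)), (260, np.int64(-70), np.int64(-35), np.int64(27)), (282, np.int64(-71), np.int64(-21), np.int64(27)), (304, np.int64(-70), np.int64(-6), np.int64(27)), (326, np.int64(-71), np.int64(9), np.int64(28)), (348, np.int64(-71), np.int64(24), np.int64(28)), (370, np.int64(-7), np.int64(21), np.int64(-68)), (392, np.int64(5), np.int64(25), np.int64(-85)), (414, np.int64(19), np.int64(25), np.int64(-106)), (436, np.int64(24), np.int64(27), np.int64(-115)), (458, np.int64(24), np.int64(33), np.int64(-115))]
```

View pics/s5.png

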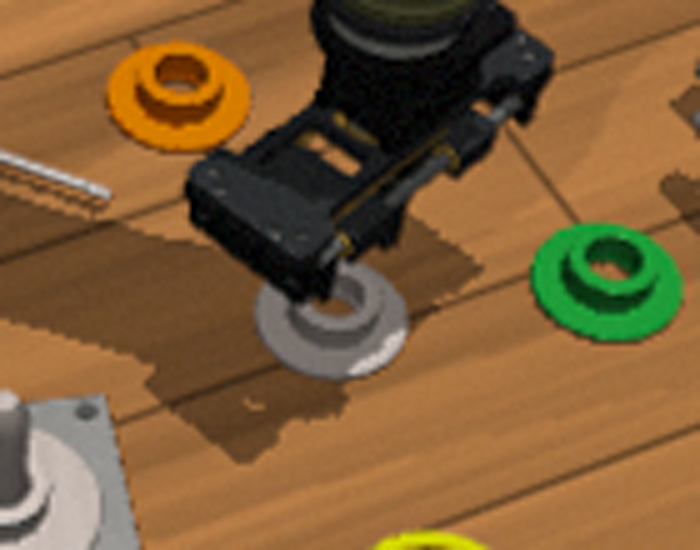

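```bash
python3 - <<'E'
from h import *
s,Q=st(); im,d=manip.snapshot("wrist");P=pts("wrist",d)
L=Q.inv().apply((P-s["eef_pos"]).reshape(-1,3)).reshape(P.shape)*1000
for u in (254,258,263,266,364,368,372): print(u,[(v,*L[v,u].round(0).astype(int).tolist()) for v in range(264,286,2)])
E
```

```text
t 4.97 p [0.5049 0.2723 0.0276] w 0.0403 F [-0.   0.4  0.2] q [ 0.07  0.41 -0.72  1.81  0.31  1.04 -2.  ]
tool axes cols
 [[ 0.94  0.34 -0.  ]
 [ 0.34 -0.94 -0.  ]
 [-0.    0.   -1.  ]]
254 [(264, 3, -34, 21), (266, 2, -34, 21), (268, 0, -34, 21), (270, -1, -34, 21), (272, -2, -34, 22), (274, -3, -34, 22), (276, 11, -27, -21), (278, 11, -27, -24), (280, 11, -26, -27), (282, 11, -26, -28), (284, 11, -26, -32)]
258 [(264, 3, -32, 22), (266, 2, -32, 22), (268, 0, -32, 22), (270, -1, -32, 21), (272, -2, -32, 22), (274, -3, -32, 21), (276, 11, -25, -21), (278, 11, -25, -22), (280, 10, -25, -24), (282, 9, -25, -24), (284, 10, -24, -28)]
263 [(264, 3, -29, 21), (266, 2, -29, 21), (268, 1, -29, 20), (270, -1, -29, 21), (272, -2, -29, 21), (274, -3, -29, 20), (276, -5, -29, 22), (278, 9, -23, -19), (280, 10, -23, -23), (282, 9, -23, -24), (284, 10, -22, -27)]
266 [(264, 3, -27, 21), (266, 2, -27, 21), (268, 0, -27, 22), (270, -1, -27, 22), (272, -2, -27, 21), (274, -3, -27, 21), (276, -5, -27, 22), (278, 10, -22, -21), (280, 10, -21, -22), (282, 10, -21, -25), (284, 10, -21, -28)]
364 [(264, 3, 30, 22), (266, 2, 30, 21), (268, 0, 30, 21), (270, -1, 30, 22), (272, -2, 30, 22), (274, -3, 30, 21), (276, -5, 30, 22), (278, 9, 24, -19), (280, 10, 24, -23), (282, 9, 23, -25), (284, 9, 23, -27)]
368 [(264, 2, 32, 22), (266, 2, 32, 21), (268, 0, 32, 22), (270, -1, 32, 20), (272, -2, 32, 22), (274, -3, 32, 21), (276, 11, 26, -21), (278, 11, 25, -25), (280, 12, 25, -28), (282, 10, 25, -27), (284, 9, 25, -27)]
372 [(264, 3, 34, 21), (266, 2, 34, 21), (268, 0, 35, 22), (270, 0, 34, 20), (272, -2, 35, 22), (274, -3, 35, 21), (276, 11, 28, -20), (278, 11, 27, -24), (280, 11, 27, -27), (282, 11, 26, -29), (284, 11, 26, -31)]
```

The finger tips measure 20 mm *behind* the reported TCP, not 19 mm ahead. The tool reading is therefore about 39 mm too low, and the tips are still above the collar. The scene view agrees, so I'll open, lower and check.

```bash
python3 -m crank '[{"tx":0.6,"ty":1.5,"tz":0,"ax":0,"ay":0,"az":0,"jaw":68},{"tx":0,"ty":0,"tz":0,"ax":0,"ay":0,"az":0,"jaw":68},{"tx":0,"ty":0,"tz":0,"ax":0,"ay":0,"az":0,"jaw":68},{"tx":0,"ty":0,"tz":10,"ax":0,"ay":0,"az":0,"jaw":68},{"tx":0,"ty":0,"tz":10,"ax":0,"ay":0,"az":0,"jaw":68}]' >/dev/null
python3 -m crank '[{"tx":0,"ty":0,"tz":8,"ax":0,"ay":0,"az":0,"jaw":68},{"tx":0,"ty":0,"tz":5,"ax":0,"ay":0,"az":0,"jaw":68},{"tx":0,"ty":0,"tz":0,"ax":0,"ay":0,"az":0,"jaw":68},{"tx":0,"ty":0,"tz":0,"ax":0,"ay":0,"az":0,"jaw":68},{"tx":0,"ty":0,"tz":0,"ax":0,"ay":0,"az":0,"jaw":68}]'
python3 - <<'E'
from h import *
s,Q=st(); im,d=manip.snapshot("wrist");P=pts("wrist",d);cv2.imwrite("pics/w6.png",im[120:400,100:520])
L=Q.inv().apply((P-s["eef_pos"]).reshape(-1,3)).reshape(P.shape)*1000
for u in (232,238,244,386,392): print(u,[(v,*L[v,u].round(0).astype(int).tolist()) for v in range(264,288,3)])
E
```

```text
time: 5.85
eef_pos: [0.5062, 0.2713, -0.0052]
tool_rot: [-0.0, 0.985, 0.173, 0.0]
wrist_force: [-0.1, 0.7, 0.1]
width: 0.068
t 5.85 p [ 0.5062  0.2713 -0.0052] w 0.068 F [-0.1  0.7  0.1] q [ 0.05  0.45 -0.7   1.84  0.34  0.98 -2.02]
tool axes cols
 [[ 0.94  0.34  0.  ]
 [ 0.34 -0.94  0.  ]
 [ 0.   -0.   -1.  ]]
232 [(264, 12, -41, -6), (267, 10, -41, -6), (270, 9, -41, -7), (273, 7, -41, -6), (276, 5, -41, -6), (279, 10, -37, -22), (282, 10, -37, -26), (285, 10, -36, -29)]
238 [(264, 12, -38, -7), (267, 11, -38, -7), (270, 11, -37, -11), (273, 9, -37, -11), (276, 8, -37, -12), (279, 10, -35, -21), (282, 10, -34, -25), (285, 9, -34, -27)]
244 [(264, 14, -33, -12), (267, 13, -33, -12), (270, 11, -33, -12), (273, 9, -34, -11), (276, 8, -34, -11), (279, 6, -34, -11), (282, 4, -34, -10), (285, 3, -34, -12)]
386 [(264, 14, 36, -12), (267, 12, 36, -11), (270, 11, 36, -11), (273, 9, 36, -13), (276, 7, 36, -11), (279, 10, 34, -22), (282, 10, 34, -25), (285, 9, 33, -26)]
392 [(264, 12, 40, -5), (267, 10, 40, -6), (270, 10, 39, -10), (273, 9, 39, -11), (276, 7, 39, -11), (279, 10, 37, -22), (282, 10, 36, -26), (285, 10, 36, -29)]
```

View pics/w6.png

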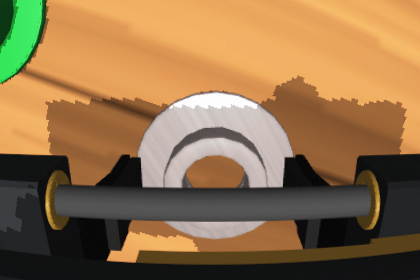

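The crop confirms it: the fingers at (125,170) and (300,170) straddle the hub at (215,165), with the tips about 15 mm above the bench and no contact force. I'll lower 6 mm more and close.

```bash
python3 -m crank '[{"tx":0,"ty":0,"tz":4,"ax":0,"ay":0,"az":0,"jaw":68},{"tx":0,"ty":0,"tz":2,"ax":0,"ay":0,"az":0,"jaw":68},{"tx":0,"ty":0,"tz":0,"ax":0,"ay":0,"az":0,"jaw":55},{"tx":0,"ty":0,"tz":0,"ax":0,"ay":0,"az":0,"jaw":40},{"tx":0,"ty":0,"tz":0,"ax":0,"ay":0,"az":0,"jaw":40}]' 40
python3 -m crank '[{"tx":0,"ty":0,"tz":0,"ax":0,"ay":0,"az":0,"jaw":40},{"tx":0,"ty":0,"tz":0,"ax":0,"ay":0,"az":0,"jaw":40},{"tx":0,"ty":0,"tz":0,"ax":0,"ay":0,"az":0,"jaw":40},{"tx":0,"ty":0,"tz":0,"ax":0,"ay":0,"az":0,"jaw":40},{"tx":0,"ty":0,"tz":0,"ax":0,"ay":0,"az":0,"jaw":40}]' 40
```

```text
time: 6.32
eef_pos: [0.5061, 0.2711, -0.0112]
tool_rot: [0.0, 0.985, 0.173, 0.0]
wrist_force: [0.1, 0.5, 0.5]
width: 0.0551
time: 6.73
eef_pos: [0.5063, 0.2708, -0.0112]
tool_rot: [0.0, 0.985, 0.172, 0.0]
wrist_force: [1.0, -1.8, 1.1]
width: 0.0464
```

```bash
python3 -m crank '[{"tx":0,"ty":0,"tz":-20,"ax":0,"ay":0,"az":0,"jaw":40},{"tx":0,"ty":0,"tz":-30,"ax":0,"ay":0,"az":0,"jaw":40},{"tx":0,"ty":0,"tz":-40,"ax":0,"ay":0,"az":0,"jaw":40},{"tx":0,"ty":0,"tz":-40,"ax":0,"ay":0,"az":0,"jaw":40},{"tx":0,"ty":0,"tz":-20,"ax":0,"ay":0,"az":0,"jaw":40}]'
for i in 1 2; do python3 -m crank '[{"tx":-8.5,"ty":22.1,"tz":0,"ax":0,"ay":0,"az":0,"jaw":40},{"tx":-8.5,"ty":22.1,"tz":0,"ax":0,"ay":0,"az":0,"jaw":40},{"tx":-8.5,"ty":22.1,"tz":0,"ax":0,"ay":0,"az":0,"jaw":40},{"tx":-8.5,"ty":22.1,"tz":0,"ax":0,"ay":0,"az":0,"jaw":40},{"tx":-8.5,"ty":22.1,"tz":0,"ax":0,"ay":0,"az":0,"jaw":40}]' >/dev/null; done
python3 -m crank '[{"tx":0,"ty":0,"tz":0,"ax":0,"ay":0,"az":0,"jaw":40},{"tx":0,"ty":0,"tz":0,"ax":0,"ay":0,"az":0,"jaw":40},{"tx":0,"ty":0,"tz":0,"ax":0,"ay":0,"az":0,"jaw":40},{"tx":0,"ty":0,"tz":0,"ax":0,"ay":0,"az":0,"jaw":40},{"tx":0,"ty":0,"tz":0,"ax":0,"ay":0,"az":0,"jaw":40}]'
python3 - <<'E'
from h import *
s,Q=st(); im,P=wlook(.557,.054,.11,.012,.03,save="pics/w7.png"); wlook(.557,.054,.044,.004,.04)
L=Q.inv().apply((P-s["eef_pos"]).reshape(-1,3)).reshape(P.shape)*1000
for lo,hi in((-39,-31),(-20,-14)):
    k=(L[...,2]>lo)&(L[...,2]<hi)&(np.hypot(L[...,0],L[...,1])<50)&(im.max(-1)>90)
    q=L[k]; print(len(q)); len(q)>5 and print(q.min(0),q.max(0),cv2.minEnclosingCircle(q[:,:2].astype(np.float32)))
E
```

```text
time: 7.15
eef_pos: [0.5071, 0.2727, 0.1427]
tool_rot: [-0.001, 0.985, 0.173, 0.002]
wrist_force: [0.1, 0.9, -3.4]
width: 0.0465
time: 8.4
eef_pos: [0.501, 0.0358, 0.1385]
tool_rot: [-0.0, 0.985, 0.174, -0.0]
wrist_force: [-0.8, 0.2, -4.5]
width: 0.0468
t 8.4 p [0.501  0.0358 0.1385] w 0.0468 F [-0.8  0.2 -4.5] q [ 0.48  0.09 -0.63  1.88  0.06  1.19 -1.39]
tool axes cols
 [[ 0.94   0.342 -0.   ]
 [ 0.342 -0.94   0.   ]
 [-0.    -0.001 -1.   ]]
look n 1200 mean [0.5579 0.0544 0.1057] circ [0.5576 0.0543] 0.0122
look n 1719 mean [0.5586 0.0548 0.0442] circ [0.5575 0.0542] 0.0241
3385
[-24.06780488 -32.10853555 -37.69671045] [ 23.53378931  32.44031651 -31.06475332] ((8.273397445678711, 0.14255081117153168), 32.4105110168457)
7209
[-40.1088227  -39.64176982 -19.97427473] [ 39.37817706  39.70821133 -14.08490743] ((-0.5794836282730103, -0.015290026552975178), 40.24692916870117)
```

View pics/w7.png

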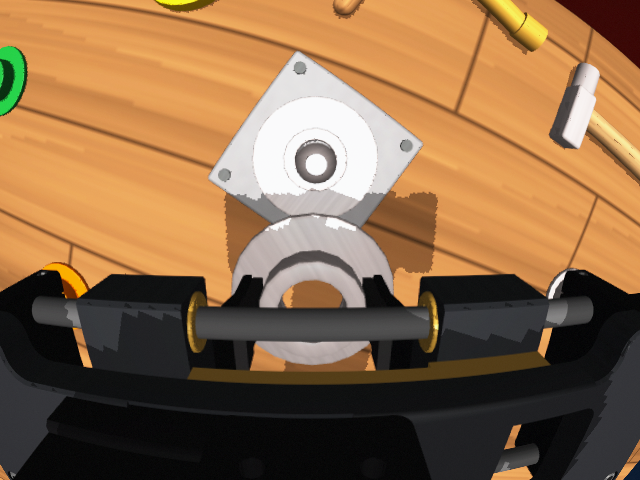

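The collar is held square. Its bore is at about (312,300) and the post nose at (316,162). Two heights on the post agree at (0.5576, 0.0543), so I move 60 mm along x and 2 mm along y, then lower.

```bash
python3 -m crank '[{"tx":20,"ty":0.5,"tz":0,"ax":0,"ay":0,"az":0,"jaw":40},{"tx":20,"ty":0.5,"tz":0,"ax":0,"ay":0,"az":0,"jaw":40},{"tx":14,"ty":0.5,"tz":0,"ax":0,"ay":0,"az":0,"jaw":40},{"tx":6,"ty":0.5,"tz":0,"ax":0,"ay":0,"az":0,"jaw":40},{"tx":0,"ty":0,"tz":10,"ax":0,"ay":0,"az":0,"jaw":40}]' >/dev/null
python3 -m crank '[{"tx":0,"ty":0,"tz":15,"ax":0,"ay":0,"az":0,"jaw":40},{"tx":0,"ty":0,"tz":8,"ax":0,"ay":0,"az":0,"jaw":40},{"tx":0,"ty":0,"tz":0,"ax":0,"ay":0,"az":0,"jaw":40},{"tx":0,"ty":0,"tz":0,"ax":0,"ay":0,"az":0,"jaw":40},{"tx":0,"ty":0,"tz":0,"ax":0,"ay":0,"az":0,"jaw":40}]'
python3 -m crank '[{"tx":0,"ty":0,"tz":4,"ax":0,"ay":0,"az":0,"jaw":40},{"tx":0,"ty":0,"tz":4,"ax":0,"ay":0,"az":0,"jaw":40},{"tx":0,"ty":0,"tz":4,"ax":0,"ay":0,"az":0,"jaw":40},{"tx":0,"ty":0,"tz":0,"ax":0,"ay":0,"az":0,"jaw":40},{"tx":0,"ty":0,"tz":0,"ax":0,"ay":0,"az":0,"jaw":40}]'
python3 - <<'E'
from h import *
st(); im,P=wlook(.5576,.0543,.109,.004,.02,save="pics/w8.png")
E
```

```text
time: 9.33
eef_pos: [0.5583, 0.0528, 0.1062]
tool_rot: [0.0, 0.985, 0.172, 0.0]
wrist_force: [0.6, 0.2, -4.4]
width: 0.0466
time: 9.75
eef_pos: [0.558, 0.0528, 0.0934]
tool_rot: [-0.0, 0.985, 0.173, -0.0]
wrist_force: [-0.5, 0.4, -3.9]
width: 0.0467
t 9.75 p [0.558  0.0528 0.0934] w 0.0467 F [-0.5  0.4 -3.9] q [ 0.41  0.27 -0.63  1.79  0.18  1.13 -1.5 ]
tool axes cols
 [[ 0.94   0.34  -0.001]
 [ 0.34  -0.94  -0.   ]
 [-0.001 -0.    -1.   ]]
look n 781 mean [0.5582 0.0547 0.1097] circ [0.5556 0.0522] 0.0152
```

View pics/w8.png

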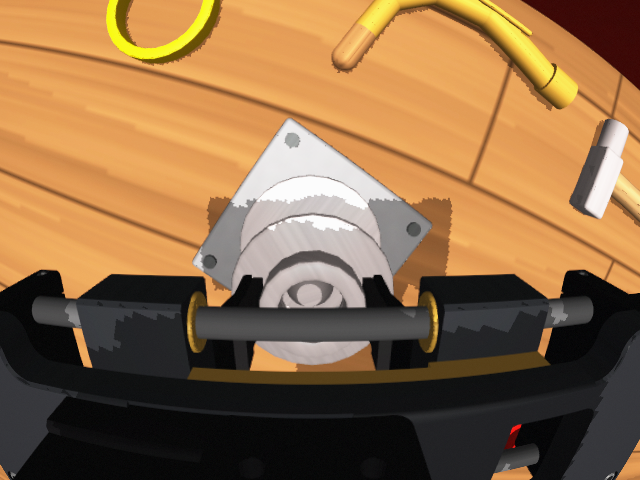

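The nose is inside the bore at (308,295). I trim by 1.4 mm and keep lowering.

```bash
python3 -m crank '[{"tx":0.5,"ty":-1.4,"tz":2,"ax":0,"ay":0,"az":0,"jaw":40},{"tx":0,"ty":0,"tz":4,"ax":0,"ay":0,"az":0,"jaw":40},{"tx":0,"ty":0,"tz":4,"ax":0,"ay":0,"az":0,"jaw":40},{"tx":0,"ty":0,"tz":4,"ax":0,"ay":0,"az":0,"jaw":40},{"tx":0,"ty":0,"tz":4,"ax":0,"ay":0,"az":0,"jaw":40}]'
for i in 1 2; do python3 -m crank '[{"tx":0,"ty":0,"tz":4,"ax":0,"ay":0,"az":0,"jaw":40},{"tx":0,"ty":0,"tz":4,"ax":0,"ay":0,"az":0,"jaw":40},{"tx":0,"ty":0,"tz":4,"ax":0,"ay":0,"az":0,"jaw":40},{"tx":0,"ty":0,"tz":4,"ax":0,"ay":0,"az":0,"jaw":40},{"tx":0,"ty":0,"tz":2,"ax":0,"ay":0,"az":0,"jaw":40}]'; done
python3 -m crank '[{"tx":0,"ty":0,"tz":2,"ax":0,"ay":0,"az":0,"jaw":40},{"tx":0,"ty":0,"tz":1.5,"ax":0,"ay":0,"az":0,"jaw":40},{"tx":0,"ty":0,"tz":0.5,"ax":0,"ay":0,"az":0,"jaw":40},{"tx":0,"ty":0,"tz":0,"ax":0,"ay":0,"az":0,"jaw":40},{"tx":0,"ty":0,"tz":0,"ax":0,"ay":0,"az":0,"jaw":40}]'
```

```text
time: 10.22
eef_pos: [0.5581, 0.0543, 0.0751]
tool_rot: [0.0, 0.985, 0.173, -0.0]
wrist_force: [-1.1, 0.6, -4.4]
width: 0.0467
time: 10.63
eef_pos: [0.558, 0.0543, 0.057]
tool_rot: [-0.0, 0.985, 0.173, -0.0]
wrist_force: [-0.0, -1.3, -4.7]
width: 0.0469
time: 11.05
eef_pos: [0.558, 0.0543, 0.039]
tool_rot: [-0.0, 0.985, 0.173, -0.0]
wrist_force: [-0.3, -0.7, -4.0]
width: 0.0468
time: 11.47
eef_pos: [0.5584, 0.0544, 0.0359]
tool_rot: [0.0, 0.985, 0.173, 0.0]
wrist_force: [-0.4, 0.4, -3.7]
width: 0.0465
```

Expected contact is at about 0.033, so I press down gently in small steps.

```bash
for i in 1 2; do python3 -m crank '[{"tx":0,"ty":0,"tz":0.7,"ax":0,"ay":0,"az":0,"jaw":40},{"tx":0,"ty":0,"tz":0.7,"ax":0,"ay":0,"az":0,"jaw":40},{"tx":0,"ty":0,"tz":0.6,"ax":0,"ay":0,"az":0,"jaw":40},{"tx":0,"ty":0,"tz":0,"ax":0,"ay":0,"az":0,"jaw":40},{"tx":0,"ty":0,"tz":0,"ax":0,"ay":0,"az":0,"jaw":40}]'; done
```

```text
time: 11.88
eef_pos: [0.5583, 0.0544, 0.0337]
tool_rot: [0.0, 0.985, 0.173, -0.0]
wrist_force: [0.2, 0.2, -4.6]
width: 0.0467
time: 12.3
eef_pos: [0.5585, 0.0544, 0.0328]
tool_rot: [0.0, 0.985, 0.173, 0.0]
wrist_force: [-3.5, -0.2, 5.7]
width: 0.0467
```

Contact registers at 0.0328, as computed, so the collar is home. Release, lift and go to the small collar.

```bash
python3 -m crank '[{"tx":0,"ty":0,"tz":0,"ax":0,"ay":0,"az":0,"jaw":68},{"tx":0,"ty":0,"tz":0,"ax":0,"ay":0,"az":0,"jaw":68},{"tx":0,"ty":0,"tz":0,"ax":0,"ay":0,"az":0,"jaw":68},{"tx":0,"ty":0,"tz":0,"ax":0,"ay":0,"az":0,"jaw":68},{"tx":0,"ty":0,"tz":0,"ax":0,"ay":0,"az":0,"jaw":68}]'
python3 -m crank '[{"tx":0,"ty":0,"tz":-20,"ax":0,"ay":0,"az":0,"jaw":68},{"tx":0,"ty":0,"tz":-30,"ax":0,"ay":0,"az":0,"jaw":68},{"tx":0,"ty":0,"tz":-35,"ax":0,"ay":0,"az":0,"jaw":68},{"tx":0,"ty":0,"tz":-35,"ax":0,"ay":0,"az":0,"jaw":68},{"tx":0,"ty":0,"tz":-25,"ax":0,"ay":0,"az":0,"jaw":68}]'
for i in 1 2; do python3 -m crank '[{"tx":-13.3,"ty":27.9,"tz":0,"ax":0,"ay":0,"az":0,"jaw":68},{"tx":-13.3,"ty":27.9,"tz":0,"ax":0,"ay":0,"az":0,"jaw":68},{"tx":-13.3,"ty":27.9,"tz":0,"ax":0,"ay":0,"az":0,"jaw":68},{"tx":-13.3,"ty":27.9,"tz":0,"ax":0,"ay":0,"az":0,"jaw":68},{"tx":-13.3,"ty":27.9,"tz":0,"ax":0,"ay":0,"az":0,"jaw":68}]' >/dev/null; done
python3 -m crank '[{"tx":0,"ty":0,"tz":30,"ax":0,"ay":0,"az":0,"jaw":68},{"tx":0,"ty":0,"tz":30,"ax":0,"ay":0,"az":0,"jaw":68},{"tx":0,"ty":0,"tz":0,"ax":0,"ay":0,"az":0,"jaw":68},{"tx":0,"ty":0,"tz":0,"ax":0,"ay":0,"az":0,"jaw":68},{"tx":0,"ty":0,"tz":0,"ax":0,"ay":0,"az":0,"jaw":68}]' >/dev/null
python3 - <<'E'
from h import *
s,Q=st(); wlook(.5285,-.2535)
for n in("top","scene"):
    im,d=manip.snapshot(n);P=pts(n,d)
    for z in(.026,.050,.068):
        q=P[(abs(P[...,2]-z)<.003)&(np.hypot(P[...,0]-.5576,P[...,1]-.0543)<.055)];print(n,z,len(q),[np.round(a,4) for a in (cv2.minEnclosingCircle(q[:,:2].astype(np.float32)) if len(q) else [])], q[:,2].mean().round(4) if len(q) else 0)
E
```

```text
time: 12.72
eef_pos: [0.5585, 0.0544, 0.0317]
tool_rot: [0.0, 0.985, 0.172, 0.0]
wrist_force: [0.1, -0.2, -0.1]
width: 0.0663
time: 13.13
eef_pos: [0.5593, 0.0548, 0.1799]
tool_rot: [0.0, 0.985, 0.173, 0.002]
wrist_force: [1.1, -0.4, 0.2]
width: 0.0682
t 14.38 p [ 0.5291 -0.2529  0.1181] w 0.0681 F [ 0.   0.1 -0.5] q [ 0.77  0.27 -0.43  1.71  0.12  1.18 -0.92]
tool axes cols
 [[ 0.94   0.341  0.002]
 [ 0.341 -0.94  -0.001]
 [ 0.001  0.001 -1.   ]]
look n 1846 mean [ 0.5299 -0.2539  0.0246] circ [ 0.5291 -0.2542] 0.0242
top 0.026 563 [array([0.5572, 0.0523]), np.float64(0.0534)] 0.0257
top 0.05 678 [array([0.5569, 0.055 ]), np.float64(0.0399)] 0.0499
top 0.068 249 [array([0.557, 0.055]), np.float64(0.0241)] 0.0677
scene 0.026 315 [array([0.5565, 0.0534]), np.float64(0.0538)] 0.0255
scene 0.05 313 [array([0.5592, 0.0546]), np.float64(0.0407)] 0.0496
scene 0.068 121 [array([0.5597, 0.0535]), np.float64(0.0242)] 0.0673
```

The medium collar is home, with its hub top at 68 mm and level in both views. Now grasp the small one.

```bash
python3 -m crank '[{"tx":0,"ty":1.1,"tz":20,"ax":0,"ay":0,"az":0,"jaw":70},{"tx":0,"ty":0,"tz":30,"ax":0,"ay":0,"az":0,"jaw":70},{"tx":0,"ty":0,"tz":30,"ax":0,"ay":0,"az":0,"jaw":70},{"tx":0,"ty":0,"tz":20,"ax":0,"ay":0,"az":0,"jaw":70},{"tx":0,"ty":0,"tz":12,"ax":0,"ay":0,"az":0,"jaw":70}]' >/dev/null
python3 -m crank '[{"tx":0,"ty":0,"tz":10,"ax":0,"ay":0,"az":0,"jaw":70},{"tx":0,"ty":0,"tz":5,"ax":0,"ay":0,"az":0,"jaw":70},{"tx":0,"ty":0,"tz":2,"ax":0,"ay":0,"az":0,"jaw":70},{"tx":0,"ty":0,"tz":0,"ax":0,"ay":0,"az":0,"jaw":60},{"tx":0,"ty":0,"tz":0,"ax":0,"ay":0,"az":0,"jaw":50}]' 40
for i in 1 2; do python3 -m crank '[{"tx":0,"ty":0,"tz":0,"ax":0,"ay":0,"az":0,"jaw":40},{"tx":0,"ty":0,"tz":0,"ax":0,"ay":0,"az":0,"jaw":40},{"tx":0,"ty":0,"tz":0,"ax":0,"ay":0,"az":0,"jaw":40},{"tx":0,"ty":0,"tz":0,"ax":0,"ay":0,"az":0,"jaw":40},{"tx":0,"ty":0,"tz":0,"ax":0,"ay":0,"az":0,"jaw":40}]' 40; done
```

```text
time: 15.37
eef_pos: [0.5294, -0.2547, -0.0111]
tool_rot: [0.001, 0.985, 0.173, 0.001]
wrist_force: [-0.2, -0.1, 0.4]
width: 0.0631
time: 15.78
eef_pos: [0.529, -0.2545, -0.0114]
tool_rot: [0.0, 0.985, 0.173, 0.0]
wrist_force: [-1.1, -0.2, 3.9]
width: 0.0474
time: 16.2
eef_pos: [0.529, -0.2545, -0.0115]
tool_rot: [0.0, 0.985, 0.173, 0.0]
wrist_force: [-2.0, 0.6, 5.5]
width: 0.0472
```

```bash
python3 -m crank '[{"tx":0,"ty":0,"tz":-20,"ax":0,"ay":0,"az":0,"jaw":40},{"tx":0,"ty":0,"tz":-35,"ax":0,"ay":0,"az":0,"jaw":40},{"tx":0,"ty":0,"tz":-40,"ax":0,"ay":0,"az":0,"jaw":40},{"tx":0,"ty":0,"tz":-40,"ax":0,"ay":0,"az":0,"jaw":40},{"tx":0,"ty":0,"tz":-20,"ax":0,"ay":0,"az":0,"jaw":40}]'
for i in 1 2; do python3 -m crank '[{"tx":7.2,"ty":-28,"tz":0,"ax":0,"ay":0,"az":0,"jaw":40},{"tx":7.2,"ty":-28,"tz":0,"ax":0,"ay":0,"az":0,"jaw":40},{"tx":7.2,"ty":-28,"tz":0,"ax":0,"ay":0,"az":0,"jaw":40},{"tx":7.2,"ty":-28,"tz":0,"ax":0,"ay":0,"az":0,"jaw":40},{"tx":7.2,"ty":-28,"tz":0,"ax":0,"ay":0,"az":0,"jaw":40}]' >/dev/null; done
python3 -m crank '[{"tx":0,"ty":0,"tz":0,"ax":0,"ay":0,"az":0,"jaw":40},{"tx":0,"ty":0,"tz":0,"ax":0,"ay":0,"az":0,"jaw":40},{"tx":0,"ty":0,"tz":0,"ax":0,"ay":0,"az":0,"jaw":40},{"tx":0,"ty":0,"tz":0,"ax":0,"ay":0,"az":0,"jaw":40},{"tx":0,"ty":0,"tz":0,"ax":0,"ay":0,"az":0,"jaw":40}]' >/dev/null
python3 - <<'E'
from h import *
s,Q=st(); im,P=wlook(.5576,.054,.11,.012,.03,save="pics/w9.png"); wlook(.5576,.054,.068,.004,.04)
L=Q.inv().apply((P-s["eef_pos"]).reshape(-1,3)).reshape(P.shape)*1000
k=(L[...,2]>-20)&(L[...,2]<-14)&(np.hypot(L[...,0],L[...,1])<45)&(im.max(-1)>90)
q=L[k]; print(len(q),q.min(0),q.max(0),q[:,2].mean(),cv2.minEnclosingCircle(q[:,:2].astype(np.float32)))
E
```

```text
time: 16.62
eef_pos: [0.5301, -0.2548, 0.1471]
tool_rot: [0.002, 0.985, 0.173, 0.002]
wrist_force: [0.7, -1.0, -1.7]
width: 0.0474
t 17.87 p [0.5009 0.0322 0.1423] w 0.0471 F [-0.5  0.6 -1.6] q [ 0.51  0.09 -0.65  1.87  0.06  1.2  -1.39]
tool axes cols
 [[ 0.941  0.338 -0.001]
 [ 0.338 -0.941 -0.   ]
 [-0.001 -0.    -1.   ]]
look n 1172 mean [0.5578 0.0548 0.1057] circ [0.5574 0.0548] 0.0124
look n 2204 mean [0.5584 0.0548 0.0682] circ [0.5579 0.0547] 0.0241
2063 [ -7.25946276 -28.61278599 -19.98149673] [ 29.80112388  27.20320229 -14.07627866] -17.587349769767705 ((9.604671478271484, -0.7047910690307617), 27.909229278564453)
```

View pics/w9.png

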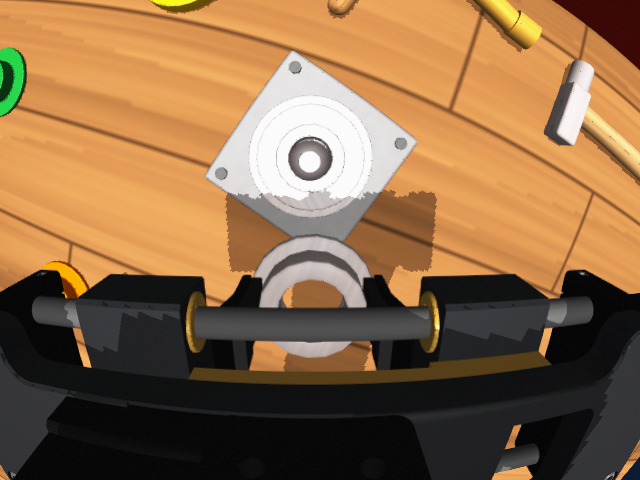

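The small collar is held level, with its bore at about (312,297). The medium lies concentric on the large, and the post nose is at (310,160). Move tx 61, ty −1.7, then lower.

```bash
python3 -m crank '[{"tx":20,"ty":-0.5,"tz":0,"ax":0,"ay":0,"az":0,"jaw":40},{"tx":20,"ty":-0.5,"tz":0,"ax":0,"ay":0,"az":0,"jaw":40},{"tx":14,"ty":-0.5,"tz":0,"ax":0,"ay":0,"az":0,"jaw":40},{"tx":7,"ty":-0.2,"tz":0,"ax":0,"ay":0,"az":0,"jaw":40},{"tx":0,"ty":0,"tz":10,"ax":0,"ay":0,"az":0,"jaw":40}]' >/dev/null
python3 -m crank '[{"tx":0,"ty":0,"tz":15,"ax":0,"ay":0,"az":0,"jaw":40},{"tx":0,"ty":0,"tz":8,"ax":0,"ay":0,"az":0,"jaw":40},{"tx":0,"ty":0,"tz":0,"ax":0,"ay":0,"az":0,"jaw":40},{"tx":0,"ty":0,"tz":0,"ax":0,"ay":0,"az":0,"jaw":40},{"tx":0,"ty":0,"tz":0,"ax":0,"ay":0,"az":0,"jaw":40}]'
```

```text
time: 18.8
eef_pos: [0.5578, 0.0556, 0.1102]
tool_rot: [0.0, 0.985, 0.172, 0.0]
wrist_force: [0.8, 0.2, -2.5]
width: 0.0472
```

```bash
python3 -m crank '[{"tx":0.3,"ty":1,"tz":3,"ax":0,"ay":0,"az":0,"jaw":40},{"tx":0,"ty":0,"tz":4,"ax":0,"ay":0,"az":0,"jaw":40},{"tx":0,"ty":0,"tz":4,"ax":0,"ay":0,"az":0,"jaw":40},{"tx":0,"ty":0,"tz":4,"ax":0,"ay":0,"az":0,"jaw":40},{"tx":0,"ty":0,"tz":3,"ax":0,"ay":0,"az":0,"jaw":40}]'
python3 -m crank '[{"tx":0,"ty":0,"tz":3,"ax":0,"ay":0,"az":0,"jaw":40},{"tx":0,"ty":0,"tz":4,"ax":0,"ay":0,"az":0,"jaw":40},{"tx":0,"ty":0,"tz":4,"ax":0,"ay":0,"az":0,"jaw":40},{"tx":0,"ty":0,"tz":4,"ax":0,"ay":0,"az":0,"jaw":40},{"tx":0,"ty":0,"tz":3,"ax":0,"ay":0,"az":0,"jaw":40}]'
python3 -m crank '[{"tx":0,"ty":0,"tz":4,"ax":0,"ay":0,"az":0,"jaw":40},{"tx":0,"ty":0,"tz":4,"ax":0,"ay":0,"az":0,"jaw":40},{"tx":0,"ty":0,"tz":3,"ax":0,"ay":0,"az":0,"jaw":40},{"tx":0,"ty":0,"tz":2,"ax":0,"ay":0,"az":0,"jaw":40},{"tx":0,"ty":0,"tz":1,"ax":0,"ay":0,"az":0,"jaw":40}]'
python3 -m crank '[{"tx":0,"ty":0,"tz":0.6,"ax":0,"ay":0,"az":0,"jaw":40},{"tx":0,"ty":0,"tz":0.5,"ax":0,"ay":0,"az":0,"jaw":40},{"tx":0,"ty":0,"tz":0.5,"ax":0,"ay":0,"az":0,"jaw":40},{"tx":0,"ty":0,"tz":0,"ax":0,"ay":0,"az":0,"jaw":40},{"tx":0,"ty":0,"tz":0,"ax":0,"ay":0,"az":0,"jaw":40}]'
```

```text
time: 19.22
eef_pos: [0.5581, 0.055, 0.0911]
tool_rot: [0.0, 0.985, 0.173, -0.0]
wrist_force: [0.7, -0.1, -3.2]
width: 0.0478
time: 19.63
eef_pos: [0.5582, 0.055, 0.0731]
tool_rot: [-0.0, 0.985, 0.173, -0.0]
wrist_force: [-0.6, -0.4, -2.6]
width: 0.0474
time: 20.05
eef_pos: [0.5582, 0.055, 0.0593]
tool_rot: [-0.0, 0.985, 0.173, -0.0]
wrist_force: [0.1, 0.4, -2.2]
width: 0.0472
time: 20.47
eef_pos: [0.5585, 0.055, 0.0582]
tool_rot: [0.0, 0.985, 0.173, 0.0]
wrist_force: [-0.3, -0.3, -2.5]
width: 0.0478
```

```bash
python3 -m crank '[{"tx":0,"ty":0,"tz":0.6,"ax":0,"ay":0,"az":0,"jaw":40},{"tx":0,"ty":0,"tz":0.5,"ax":0,"ay":0,"az":0,"jaw":40},{"tx":0,"ty":0,"tz":0.4,"ax":0,"ay":0,"az":0,"jaw":40},{"tx":0,"ty":0,"tz":0,"ax":0,"ay":0,"az":0,"jaw":40},{"tx":0,"ty":0,"tz":0,"ax":0,"ay":0,"az":0,"jaw":40}]'; python3 -m crank '[{"tx":0,"ty":0,"tz":0.4,"ax":0,"ay":0,"az":0,"jaw":40},{"tx":0,"ty":0,"tz":0.3,"ax":0,"ay":0,"az":0,"jaw":40},{"tx":0,"ty":0,"tz":0.3,"ax":0,"ay":0,"az":0,"jaw":40},{"tx":0,"ty":0,"tz":0,"ax":0,"ay":0,"az":0,"jaw":40},{"tx":0,"ty":0,"tz":0,"ax":0,"ay":0,"az":0,"jaw":40}]'
```

```text
time: 20.88
eef_pos: [0.5584, 0.055, 0.0566]
tool_rot: [0.0, 0.985, 0.173, -0.0]
wrist_force: [-0.0, 0.1, -2.3]
width: 0.0472
time: 21.3
eef_pos: [0.5584, 0.055, 0.0565]
tool_rot: [0.0, 0.985, 0.173, -0.0]
wrist_force: [-3.5, -0.4, 5.4]
width: 0.0474
```

Contact at the expected height. Release, lift clear and check.

```bash
python3 -m crank '[{"tx":0,"ty":0,"tz":0,"ax":0,"ay":0,"az":0,"jaw":68},{"tx":0,"ty":0,"tz":0,"ax":0,"ay":0,"az":0,"jaw":68},{"tx":0,"ty":0,"tz":0,"ax":0,"ay":0,"az":0,"jaw":68},{"tx":0,"ty":0,"tz":0,"ax":0,"ay":0,"az":0,"jaw":68},{"tx":0,"ty":0,"tz":0,"ax":0,"ay":0,"az":0,"jaw":68}]'
python3 -m crank '[{"tx":0,"ty":0,"tz":-20,"ax":0,"ay":0,"az":0,"jaw":68},{"tx":0,"ty":0,"tz":-30,"ax":0,"ay":0,"az":0,"jaw":68},{"tx":0,"ty":0,"tz":-35,"ax":0,"ay":0,"az":0,"jaw":68},{"tx":0,"ty":0,"tz":-35,"ax":0,"ay":0,"az":0,"jaw":68},{"tx":0,"ty":0,"tz":-10,"ax":0,"ay":0,"az":0,"jaw":68}]'
for i in 1 ; do python3 -m crank '[{"tx":-25,"ty":0,"tz":0,"ax":0,"ay":0,"az":0,"jaw":68},{"tx":-25,"ty":0,"tz":0,"ax":0,"ay":0,"az":0,"jaw":68},{"tx":-10,"ty":0,"tz":0,"ax":0,"ay":0,"az":0,"jaw":68},{"tx":0,"ty":0,"tz":0,"ax":0,"ay":0,"az":0,"jaw":68},{"tx":0,"ty":0,"tz":0,"ax":0,"ay":0,"az":0,"jaw":68}]'; done
python3 -m crank '[{"tx":0,"ty":0,"tz":0,"ax":0,"ay":0,"az":0,"jaw":68},{"tx":0,"ty":0,"tz":0,"ax":0,"ay":0,"az":0,"jaw":68},{"tx":0,"ty":0,"tz":0,"ax":0,"ay":0,"az":0,"jaw":68},{"tx":0,"ty":0,"tz":0,"ax":0,"ay":0,"az":0,"jaw":68},{"tx":0,"ty":0,"tz":0,"ax":0,"ay":0,"az":0,"jaw":68}]' >/dev/null
python3 - <<'E'
from h import *
st()
for n in("wrist","scene"):
    im,d=manip.snapshot(n);P=pts(n,d);cv2.imwrite(f"pics/{n}_end.png",im)
    for z in(.026,.050,.074,.092):
        q=P[(abs(P[...,2]-z)<.003)&(np.hypot(P[...,0]-.5576,P[...,1]-.0545)<.055)];print(n,z,len(q),[np.round(a,4) for a in (cv2.minEnclosingCircle(q[:,:2].astype(np.float32)) if len(q) else [])], q[:,2].mean().round(4) if len(q) else 0)
E
```

```text
time: 21.72
eef_pos: [0.5585, 0.0551, 0.0555]
tool_rot: [0.0, 0.985, 0.173, 0.0]
wrist_force: [-0.4, 0.1, -0.5]
width: 0.0663
time: 22.13
eef_pos: [0.5614, 0.0558, 0.1913]
tool_rot: [0.001, 0.985, 0.173, 0.004]
wrist_force: [0.6, 1.0, -0.1]
width: 0.0681
time: 22.55
eef_pos: [0.5023, 0.0344, 0.1857]
tool_rot: [0.0, 0.985, 0.172, 0.001]
wrist_force: [0.2, 0.4, -0.4]
width: 0.0679
t 22.97 p [0.5022 0.035  0.1854] w 0.0681 F [ 0.  -0.1  0. ] q [ 0.52  0.05 -0.66  1.81  0.03  1.29 -1.37]
tool axes cols
 [[ 0.94   0.34  -0.   ]
 [ 0.34  -0.94   0.   ]
 [-0.    -0.001 -1.   ]]
wrist 0.026 2329 [array([0.5572, 0.0543]), np.float64(0.0502)] 0.0262
wrist 0.05 2329 [array([0.5576, 0.0543]), np.float64(0.0403)] 0.0502
wrist 0.074 1254 [array([0.5577, 0.0551]), np.float64(0.0303)] 0.0741
wrist 0.092 1952 [array([0.5579, 0.055 ]), np.float64(0.0243)] 0.0921
scene 0.026 330 [array([0.5568, 0.0554]), np.float64(0.0542)] 0.0257
scene 0.05 250 [array([0.5585, 0.054 ]), np.float64(0.0403)] 0.0496
scene 0.074 117 [array([0.5602, 0.054 ]), np.float64(0.0302)] 0.0738
scene 0.092 149 [array([0.5586, 0.0558]), np.float64(0.0254)] 0.0915
```

View pics/scene_end.png

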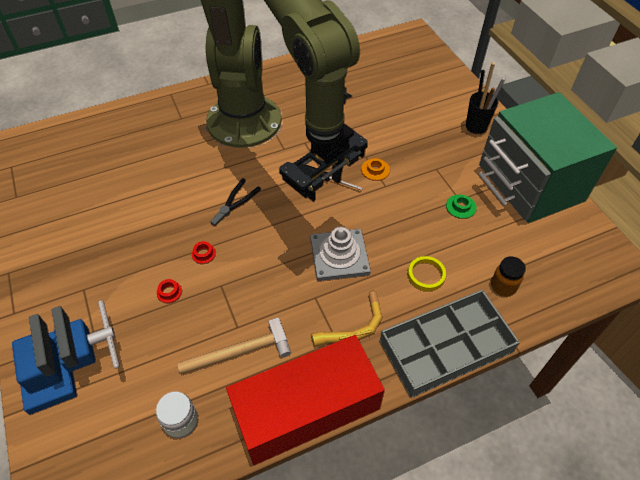

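The scene shows the full stack on the post at (340,245). The tape, hammer and sax neck are where they were, and the gripper is clear.

```bash
python3 -c "
from bench import manip;print(manip.job_done())"
```

```text
the job is handed in; nothing more can be done
None
```

I threaded the medium collar and then the small one down the post in the grip until contact. I then released each, withdrew the gripper and handed the job in at about 23 s.

**Last checks:**
- **Heights:** in the last wrist view the flange tops are at 26.2, 50.2 and 74.1 mm and the top hub at 92.1 mm. Nominal is 26, 50, 74 and 92 mm.
- **Centring:** in that view all three collars are within about 1 mm of the post axis.
- **Bystanders:** the tape, hammer and saxophone neck look unmoved in the final scene picture. I compared this by eye and did not measure it.
- **Wrist force:** about 0 N with the gripper clear of everything.

**What disagreed or failed:**
- **Tool position:** the reported TCP did not match the stated geometry. The fingertips measured about 20 mm behind it instead of 19 mm ahead. My first close therefore happened in the air above the medium collar. I measured the fingertips in the wrist camera and corrected the depth.
- **Grip width:** it read 46.5 to 47.5 mm on the 48 mm hubs.
- **Cameras:** the fixed cameras differed by 2 to 5 mm in x at the start, so I used settled wrist views for the final positions.
- **Refused commands:** the first few moves were refused because each row must contain all seven keys.

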